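Dress a weld pen's tip and show it to the inspection camera

ROBOT

A 6-joint arm with a two-finger parallel gripper is mounted at the origin on a cart in front of the work surface, level with it; the furniture and walls round the work are solid. World frame = base frame: x ahead of the robot, y to its left, z up, the work surface at z = 0. Lengths are in m, angles in degrees, forces in N, time in s.
With the tool pointing down it reaches from about 0.3 to 0.775 m from the base axis. Payload 14.6 kg.
Tool frame: the origin (TCP) lies at the very end of the fingers, on their centre line; the grasp point (between the pads) lies 19 mm behind it; z points along the fingers, y is the line along which they close (so a half turn about z gives the same grasp; the last joint's range is limited). The gripper opens to 94 mm and grips with 3 to 60 N. Pads are 16 mm wide; open, the fingers measure 119 mm over their backs; the gripper's body (75 mm by 177 mm) begins 78 mm behind the grasp point.
Start: joints at [69.351, 17.183, 87.147, -0, 75.671, -3.816], TCP at [0.159, 0.526, 0.205] pointing down, gripper open.
Joint ranges: [-173.82, 173.82], [-45.26, 126.66], [13.44, 144.39], [-59.66, 239.66], [0, 175.72], [-146.38, 146.38]. Speed limits (degrees/s): [127.2, 127.2, 147.25, 180, 180, 180].

INTERFACE

Orientations are given as a 3x3 rotation matrix whose columns are the frame's x, y, z axes.
In Python, from plant import readout, vision, sign_off gives the robot as it stands.
- The arm moves only by the shell command python3 -m handwheel 'ROWS'. ROWS is JSON, one flat list of numbers, 7 for each row, row after row: the turn, a rotation vector about the tool's x, y, z in rad, then the shift along the tool's x, y, z in cm, then the closure, from -1 (fully open) to 1 (shut). In form: [wx, wy, wz, dx, dy, dz, gripper, wx, wy, wz, dx, dy, dz, gripper, ...]. A call has 1 to 5 rows; each row is the pose to reach, as a shift and turn from the pose commanded when the call began, along the tool's axes at that moment; what a row does not reach only later rows make up. A row lasts 1/8 s, in which the tool goes at most 62.5 mm and 10.7 degrees, less where a joint would pass 70% of its speed; a pose out of reach is approached as far as the arm can. A call with a gripper value outside its range is refused whole. The fingers move at their own pace and stop on an object; the grip force is fixed at half the most. Time passes only in rows, so rows that repeat a pose let the fingers close. It gives the time, the measured TCP pose, the force and the opening at its end, in the units of the state.
- readout.state(): the state, without advancing time (a new reading comes with each control period).
- vision.grab_frame(name): name is "side" or "top" or "wrist"; returns the picture (384x512x3 uint8, red, green, blue); there is no depth.
- vision.camera_info(name): a dict with "mtx" (3x3 intrinsics, pixels), "k1" (the pictures are not rectified: a ray, as slopes to the right and down, at radius r is drawn at 1 + k1 r^2 times it, then the intrinsics apply), "R" (3x3) and "t" (3): a world point X has camera coordinates R X + t. Camera axes: x right, y down, z forward; pixel columns grow to the right and rows downward; lengths in m; the calibration is good to about 2 mm. A picture is of the moment at which its call begins: read the wrist's pose just before it. camera_info takes no time and is no camera call; for the wrist camera it gives the pose at the moment of the call.
- sign_off(): hands the job in, once; it reports no verdict.
Trained networks look in the newest picture that a camera, given by its name, has taken for a name from the list of things; names that differ only in an ending like _2 or _b are one class to them, and where a whole thing is asked for, a point or a joint stands for the part that bears it (a point fixed in the world has none). Each returns a list of dicts, best first, with "conf" (0 to 1); they miss things now and then, are a little off and sometimes report something else, mostly with a low value. They report only what shows in the picture. A call takes as long as a camera call. They do not tell look-alikes from the thing itself.
- vision.cut_out(camera, thing): "region" (384x512 bool, what is visible of it) and "box" ([left, top, right, bottom] in pixels, round what is visible of it).
The state is a dict: "time": time; "joints": joint angles; "dq": joint speeds; "joint_efforts": joint torques, N m; "tcp_pos": TCP position; "orientation": TCP orientation; "force": force on the tool from outside, world axes, zero at the start; "torque": the same for the moment, N m; "gripper_width": finger opening in m.
Only numpy, scipy, OpenCV 4.12 (cv2) and the standard library are available. Lean on these libraries where they do the work, as an engineer would, in place of code of your own. Each camera call takes 0.05 s, during which the arm holds its last target. There are 200 camera calls.

TASK

Dress the tip of the weld pen and show it for inspection: lift the pen out of the stand and, holding it upright so that the tip wears square, draw its tip lightly (about 4 N) and slowly along the whole abrasive plate of the dressing block in one pull towards yourself, from its far end to its near end. Then present the tip to the inspection camera, 35 mm in front of the middle of the lens with the pen lying along the camera's line of sight, and finish while holding it there, still and clear of everything. Leave the screwdriver and the test probe in the stand, and do not bump the camera.

Things in the scene. Friction and masses are not known exactly. Their poses are not given: they have to be found in the camera images.
- weld_pen: the weld pen, 155 mm long, about 40 g, standing tip down in one hole of the stand: round copper tip, 7.2 mm diameter, 37 mm long, flat end; then a plain round sleeve, 13.2 mm diameter, 118 mm long, its shoulder on the stand's top. Origin at the centre of the tip's flat end, z along the pen to the tail. In the stand: origin 43 mm, shoulder 80 mm, tail 198 mm above the table
- pen_stand: aluminium stand 56 x 154 x 80 mm, fixed, two drilled decks with three 9 mm holes in a row along its y axis, 48 mm apart (y = -48, 0, +48 mm), the weld pen, screwdriver and test probe in any order. Origin at the centre of its underside, z up; its top deck is at 80 mm
- driver: small screwdriver 152 mm long standing blade down in the stand: thin blade, thick waisted handle of 20 to 22 mm, its top 156 mm above the table. Origin at the blade's end, z up along it. Must stay
- probe: test probe 105 mm long standing point down in the stand: slim 12 mm handle with a finger collar, its top about 151 mm above the table. Origin at the needle's end, z up along it. Must stay
- dresser: the dressing block: fixed low aluminium tray 150 x 62 mm (x by y), rim 12 mm high, with an abrasive plate on foam in it. Origin at the centre of its underside, z up, x along its length away from the robot: +x is the far end, -x the near end, turned by up to 0.35 rad
- abrasive: the flat grey abrasive plate of the dressing block, 130 x 44 mm (x by y), on its foam. Its frame is that of the dressing block (origin under its centre, at table height while unpressed); the upper face lies 26 mm above the origin. It sinks level under load by up to 10 mm: 1 N to start, then 1 N per mm
- camera: fixed stand of the inspection camera: foot 84 x 100 x 12 mm and two bracket cheeks 104 mm high. Origin at the centre of its underside, z up; the lens looks towards its -x side and up
- camera_head: the inspection camera's black barrel, 39 mm in diameter and 90 mm long, in the bracket at 88 mm height, tilted differently each time (stiff hinge, do not move it). Origin at the middle of the barrel, on its axis; z runs along the line of sight, out of the lens, 27 to 43 degrees off vertical; the lens face is at z = +45 mm
- focus (a point): the focus point in the air: 35 mm in front of the middle of the lens face, 80 mm from the barrel's middle along its z axis; the pen's tip end belongs here, its tail pointing away from the lens
Mind the look-alikes: they are no part of the job. What is shaped like the camera but green is not meant.

How it is judged:
By the outcome, as a careful person would: the job done as asked, in the order asked, and still so for the second after the job is handed in, while the arm keeps its last pose, push and grip.
It also fails if it takes over 51 s, if anything falls off the work surface, if the arm or the gripper's body presses on something with over 40 N, if the wrist force passes 120 N, or if a joint passes its speed limit or range.

## Working session

There is one attempt and no reset: what is moved stays moved. The work goes in short steps, Python scripts to look and compute and a shell command to move; the robot and the scene stay as the last step left them, time stands still between calls to the robot, and variables do not carry over. Pictures are saved under pics/ and viewed, on a budget of 15 in all, crops included, one or two more only if the job needs it, and the job is handed in when it is done.

```bash
mkdir -p pics; ls
python3 - <<'E'
from plant import readout, vision
import cv2,numpy as np
s=readout.state();print({k:np.round(v,3).tolist() for k,v in s.items()})
ims=[]
for c in("side","top"):
    im=vision.grab_frame(c);cv2.imwrite(f"pics/{c}0.png",im[:,:,::-1])
    i=vision.camera_info(c);print(c,{k:np.round(v,4).tolist() for k,v in i.items()})
    for t in("weld_pen","pen_stand","driver","probe","dresser","abrasive","camera","camera_head"):
        for d in vision.cut_out(c,t)[:3]:
            ys,xs=np.nonzero(d["region"]);print(c,t,round(d["conf"],2),d["box"],len(xs),xs.mean().round(1),ys.mean().round(1))
E
```

```text
pics
{'time': 0.0, 'joints': [69.349, 17.217, 87.18, 0.001, 75.671, -3.814], 'dq': [-0.104, 0.005, 0.018, 0.038, -0.055, -0.111], 'joint_efforts': [-0.001, -53.182, -35.274, 0.071, 0.024, -0.0], 'tcp_pos': [0.159, 0.526, 0.205], 'orientation': [[-0.957, 0.29, -0.0], [0.29, 0.957, -0.001], [0.0, -0.001, -1.0]], 'force': [0.124, 0.167, -0.042], 'torque': [-0.03, 0.021, -0.011], 'gripper_width': 0.094}
side {'mtx': [[361.0631, 0.0, 253.5046], [0.0, 361.0631, 189.7192], [0.0, 0.0, 1.0]], 'k1': -0.1157, 'R': [[-0.9521, -0.3059, 0.0023], [-0.1656, 0.5093, -0.8445], [0.2572, -0.8044, -0.5355]], 't': [0.4721, 0.1866, 0.7876]}
side pen_stand 0.87 [219.7, 186.7, 259.0, 246.7] 1507 238.6 218.0
side dresser 0.64 [259.9, 167.3, 308.5, 187.4] 683 283.0 176.7
side abrasive 0.59 [261.6, 166.6, 304.3, 181.9] 409 282.7 173.0
side camera 0.85 [184.8, 230.1, 231.1, 303.6] 2091 206.3 271.0
side camera 0.83 [263.1, 205.8, 305.2, 272.8] 1964 284.1 245.9
side camera_head 0.95 [267.0, 208.8, 307.2, 247.1] 579 285.7 225.8
side camera_head 0.87 [192.1, 233.3, 218.5, 269.2] 515 206.8 246.0
top {'mtx': [[382.9676, 0.0, 254.1285], [0.0, 382.9676, 192.3821], [0.0, 0.0, 1.0]], 'k1': -0.0566, 'R': [[0.1562, -0.9877, 0.0058], [-0.9654, -0.1539, -0.2105], [0.2088, 0.0273, -0.9776]], 't': [-0.0738, 0.4893, 0.8588]}
top weld_pen 0.33 [163.0, 148.2, 186.4, 169.7] 319 174.3 158.9
top pen_stand 0.65 [227.9, 156.8, 297.2, 197.0] 1514 261.4 178.9
top probe 0.56 [280.3, 169.5, 284.3, 175.6] 32 283.0 173.1
top dresser 0.95 [347.1, 183.6, 382.0, 249.9] 1621 363.4 216.0
top abrasive 0.85 [351.5, 189.4, 382.6, 241.9] 1032 365.1 214.8
top camera 0.85 [194.9, 206.9, 244.1, 247.8] 1440 219.4 228.3
top camera 0.61 [159.1, 147.1, 202.7, 185.3] 1377 181.3 167.2
top camera_head 0.78 [204.0, 210.3, 230.2, 237.8] 487 216.9 225.4
top camera_head 0.67 [164.1, 149.6, 183.1, 169.1] 286 173.8 159.2
```

Run:
```python
import cv2,numpy as np
a=cv2.imread("pics/side0.png")[140:320,150:350];b=cv2.imread("pics/top0.png")[110:290,140:400]
a=cv2.resize(a,None,fx=3,fy=3,interpolation=2);b=cv2.resize(b,None,fx=3,fy=3,interpolation=2)
cv2.imwrite("pics/s1.png",a);cv2.imwrite("pics/t1.png",b)
```

```text
(no output)
```

View pics/s1.png

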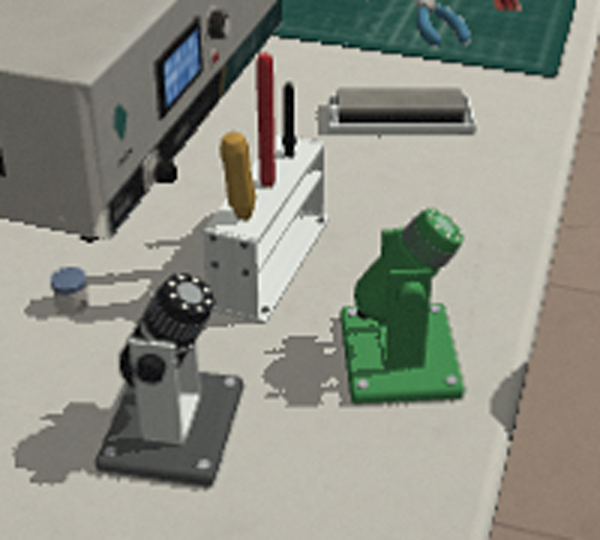

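View pics/t1.png

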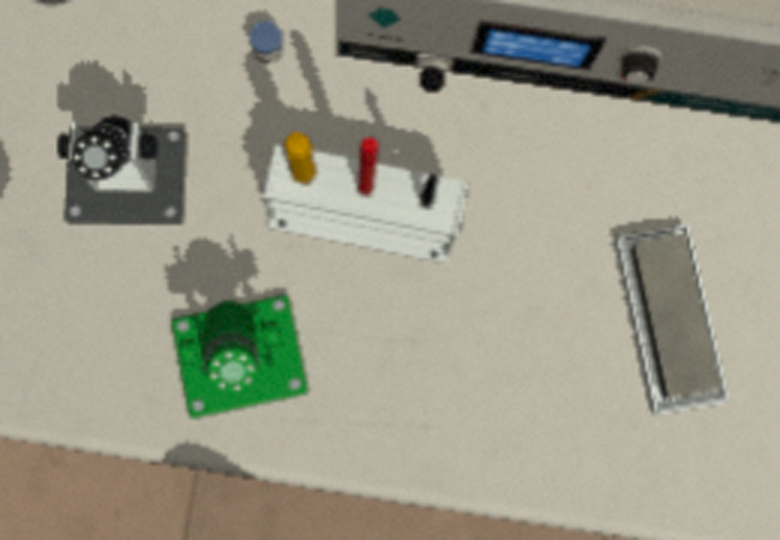

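The pen is red and stands in the middle hole. The real camera is the black one, around (182,167) in top and (205,263) in side. The green one is the decoy.

```bash
cat > h.py <<'E'
import numpy as np,cv2
from scipy.spatial.transform import Rotation as Ro
from plant import readout,vision
def ray(info,px):
    K=np.array(info["mtx"]);d=(np.array(px,float)-K[:2,2])/K[0,0]
    rd=np.hypot(*d);r=rd
    for _ in range(30): r=rd/(1+info["k1"]*r*r)
    d=d*(r/rd if rd>0 else 1)
    R=np.array(info["R"]);t=np.array(info["t"]);v=R.T@np.array([d[0],d[1],1]);return -R.T@t,v/np.linalg.norm(v)
def atz(info,px,z):
    o,v=ray(info,px);return o+v*(z-o[2])/v[2]
def tri(*obs):
    A=np.zeros((3,3));b=np.zeros(3);L=[ray(i,p) for i,p in obs]
    for o,v in L: P=np.eye(3)-np.outer(v,v);A+=P;b+=P@o
    X=np.linalg.solve(A,b);return X,[round(1000*np.linalg.norm((np.eye(3)-np.outer(v,v))@(X-o)),1) for o,v in L]
def proj(info,X):
    c=np.array(info["R"])@np.array(X)+np.array(info["t"]);d=c[:2]/c[2];d=d*(1+info["k1"]*(d@d));K=np.array(info["mtx"]);return K[:2,:2]@d+K[:2,2]
def rel(Rt,p):
    "turn(rad), shift(cm) from the present pose to (Rt,p)"
    s=readout.state();R=np.array(s["orientation"]);q=np.array(s["tcp_pos"])
    w=Ro.from_matrix(R.T@Rt).as_rotvec();d=100*R.T@(np.array(p)-q)
    print("turn",w.round(4),"shift cm",d.round(2),"minrows",max(np.linalg.norm(w)*57.3/10.7,np.linalg.norm(d)/6.25).round(1))
E
python3 - <<'E'
from h import *
S=vision.camera_info("side");T=vision.camera_info("top")
cs=lambda x,y:(x/3-.33+150,y/3-.33+140)
ct=lambda x,y:(x/3-.33+140,y/3-.33+110)
print("tail",tri((S,cs(265,55)),(T,ct(369,143))))
print("shoulder",tri((S,cs(267,186)),(T,ct(366,191))), atz(T,ct(366,192),.08))
for n,p in dict(drv=(300,182),prb=(428,205)).items(): print(n,atz(T,ct(*p),.08))
for p in [(272,200),(447,236),(468,187),(281,146)]: print("stand corner",atz(T,ct(*p),.08))
print("lens",tri((S,cs(190,293)),(T,ct(95,157))))
for p in [(65,222),(185,222),(187,125),(68,135)]: print("foot",atz(T,ct(*p),.012))
m=vision.grab_frame("top")
r=vision.cut_out("top","abrasive")[0]["region"].astype(np.uint8)
c=cv2.findContours(r,0,1)[0];c=max(c,key=cv2.contourArea)[:,0]
w=np.array([atz(T,p,.026)[:2] for p in c],np.float32);print("abr",cv2.minAreaRect(w*1000))
for p in [(620,235),(687,228),(725,398),(655,410)]: print("tray",atz(T,ct(*p),.012))
E
```

```text
tail (array([ 0.53691238, -0.00628758,  0.19824893]), [np.float64(1.3), np.float64(1.3)])
shoulder (array([ 0.53715038, -0.00723978,  0.07646037]), [np.float64(0.3), np.float64(0.3)]) [ 0.53570107 -0.00736826  0.08      ]
drv [0.53555738 0.04456691 0.08      ]
prb [ 0.53299489 -0.05642502  0.08      ]
stand corner [0.51787709 0.06363005 0.08      ]
stand corner [ 0.51090646 -0.07437054  0.08      ]
stand corner [ 0.55223202 -0.08517727  0.08      ]
stand corner [0.56204793 0.06407193 0.08      ]
lens (array([0.51710813, 0.19374325, 0.12755298]), [np.float64(0.8), np.float64(0.8)])
foot [0.48887629 0.2378382  0.012     ]
foot [0.50463826 0.1387127  0.012     ]
foot [0.58816021 0.15277044 0.012     ]
foot [0.56365011 0.25112387 0.012     ]
abr ((488.7209777832031, -270.4136657714844), (133.01185607910156, 47.057220458984375), 19.406517028808594)
tray [ 0.55084014 -0.22140644  0.012     ]
tray [ 0.56576848 -0.27670166  0.012     ]
tray [ 0.42908654 -0.32117676  0.012     ]
tray [ 0.41067504 -0.26527967  0.012     ]
```

Run:
```python
from h import *
S=vision.camera_info("side");T=vision.camera_info("top")
cs=lambda x,y:(x/3-.33+150,y/3-.33+140)
ct=lambda x,y:(x/3-.33+140,y/3-.33+110)
print("box bottom",atz(T,ct(340,52),0),atz(T,ct(780,120),0),atz(S,cs(95,238),0))
print("box top left",tri((S,cs(105,75)),(T,ct(336,2))))
W=vision.camera_info("wrist");s=readout.state();R=np.array(s["orientation"]);cw=-np.array(W["R"]).T@W["t"]
print(np.array(W["mtx"])[0],"cam in tool",R.T@(cw-s["tcp_pos"]),"axis",R.T@np.array(W["R"])[2],W["k1"])
y=np.array([.999,-.04,0]);y/=np.linalg.norm(y);z=np.array([0,0,-1.]);Rt=np.c_[np.cross(y,z),y,z]
rel(Rt,[.537,-.007,.30]);rel(Rt,[.43,.195,.33])
```

```text
box bottom [0.67852698 0.03551911 0.        ] [ 0.67845569 -0.3521958   0.        ] [0.69379484 0.01228298 0.        ]
box top left (array([0.64799354, 0.0345812 , 0.18139926]), [np.float64(4.1), np.float64(4.1)])
[273.8011812    0.         252.55469987] cam in tool [ 0.08222409 -0.00133543 -0.1782779 ] axis [-0.2806739   0.00138555  0.95980219] -0.03170212785043428
turn [-0.000e+00  1.000e-04  1.317e+00] shift cm [-51.6  -40.12  -9.45] minrows 10.6
turn [-0.000e+00  1.000e-04  1.317e+00] shift cm [-35.51 -23.88 -12.45] minrows 7.1
```

```bash
python3 -m handwheel '[0,0,0.18,-7,-4.8,-2.5,-1, 0,0,0.36,-14,-9.5,-5,-1, 0,0,0.54,-21,-14,-7.5,-1, 0,0,0.72,-28,-19,-10,-1, 0,0,0.9,-35.5,-23.9,-12.4,-1]'; python3 -m handwheel '[0,0,0.18,0,0,0,-1, 0,0,0.36,0,0,0,-1, 0,0,0.42,0,0,0,-1, 0,0,0.42,0,0,0,-1]'
python3 - <<'E'
from h import *
W=vision.camera_info("wrist");im=vision.grab_frame("wrist");cv2.imwrite("pics/w1.png",cv2.resize(im[:,:,::-1],None,fx=1.5,fy=1.5))
np.save("w1.npy",W,allow_pickle=True)
for t in("camera_head","camera","weld_pen","pen_stand","abrasive"):
  for d in vision.cut_out("wrist",t)[:3]:
    ys,xs=np.nonzero(d["region"]);print(t,round(d["conf"],2),d["box"],len(xs),xs.mean().round(1),ys.mean().round(1))
    if t=="camera_head": print(proj(W,[.517,.194,.1276]))
E
```

```text
time: 1.62
tcp_pos: [0.3495, 0.2923, 0.2942]
orientation: [[-0.363, 0.932, 0.001], [0.932, 0.363, 0.0], [0.0, 0.001, -1.0]]
force: [0.3, 0.5, 0.7]
gripper_width: 0.0943
time: 2.12
tcp_pos: [0.3487, 0.2939, 0.2934]
orientation: [[0.043, 0.999, 0.0], [0.999, -0.043, 0.0], [0.0, 0.0, -1.0]]
force: [0.1, -0.3, -0.3]
gripper_width: 0.0939
camera_head 0.97 [276.5, 279.7, 308.0, 301.9] 419 297.0 290.8
[376.365986   244.75960507]
camera_head 0.55 [358.6, 217.9, 391.9, 252.0] 918 377.0 236.4
[376.365986   244.75960507]
camera 0.73 [255.5, 247.2, 308.9, 299.7] 2167 285.0 275.1
camera 0.59 [333.3, 181.5, 393.9, 258.9] 3145 363.8 216.7
weld_pen 0.45 [362.2, 336.3, 373.7, 354.6] 37 367.4 344.5
pen_stand 0.78 [338.4, 289.5, 372.3, 362.6] 856 352.0 341.8
```

View pics/w1.png

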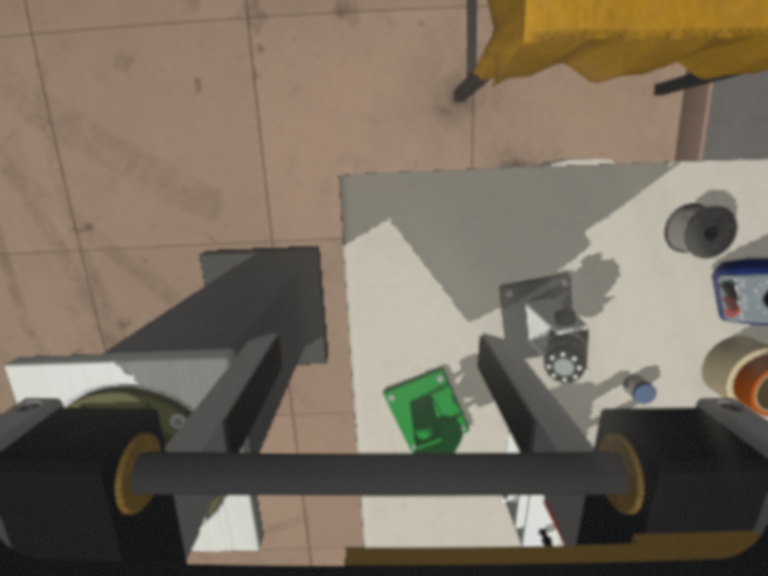

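```bash
python3 -m handwheel '[0,0,0,-5,2,1,-1, 0,0,0,-10,4,2,-1, 0,0,0,-15,6,3,-1, 0,0,0,-20,8,4,-1, 0,0,0,-20,8,4,-1]'
python3 - <<'E'
from h import *
W=vision.camera_info("wrist");im=vision.grab_frame("wrist");np.save("w2.npy",W,allow_pickle=True);cv2.imwrite("pics/w2full.png",im[:,:,::-1])
for t in("camera_head","weld_pen","pen_stand","abrasive"):
  for d in vision.cut_out("wrist",t)[:3]:
    ys,xs=np.nonzero(d["region"]);print(t,round(d["conf"],2),d["box"],len(xs),xs.mean().round(1),ys.mean().round(1))
u=proj(W,[.517,.194,.1276]);print(u, readout.state()["tcp_pos"])
print("pen",proj(W,[.537,-.007,.198]),proj(W,[.537,-.007,.08]))
x0,y0=[int(v)-60 for v in u];x0=min(x0,392);y0=max(y0,0);print(x0,y0)
cv2.imwrite("pics/w2.png",cv2.resize(im[y0:y0+120,x0:x0+120,::-1],None,fx=5,fy=5,interpolation=2))
E
```

```text
time: 3.05
tcp_pos: [0.4204, 0.0882, 0.2527]
orientation: [[0.047, 0.999, -0.001], [0.999, -0.047, -0.0], [-0.0, -0.001, -1.0]]
force: [-0.0, 0.7, 0.4]
gripper_width: 0.0937
camera_head 0.73 [323.0, 63.4, 365.2, 103.9] 1261 344.4 84.8
camera_head 0.62 [205.1, 166.9, 264.1, 218.1] 1746 234.9 192.9
pen_stand 0.81 [304.8, 173.5, 358.9, 290.6] 3187 327.1 218.1
abrasive 0.6 [259.6, 334.5, 329.7, 367.2] 1212 299.1 352.2
[340.91687293  85.72230714] [0.41984133 0.09175657 0.25362023]
pen [373.68653738 292.6207905 ] [338.63946128 240.66044694]
280 25
```

View pics/w2.png

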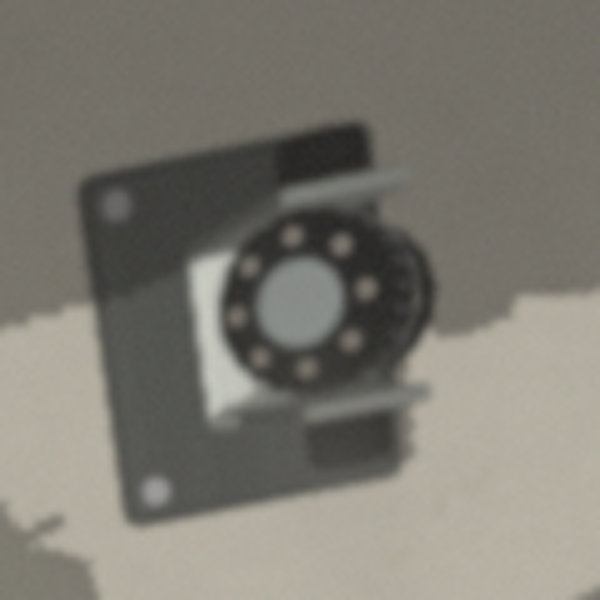

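```bash
cat > cam.py <<'E'
from h import *
W=np.load("w2.npy",allow_pickle=True).item();W1=np.load("w1.npy",allow_pickle=True).item()
S=vision.camera_info("side");T=vision.camera_info("top")
c5=lambda x,y:(x/5-.4+280,y/5-.4+25)
f=[atz(W,c5(*p),.012) for p in [(82,188),(365,125),(400,472),(130,522)]]
for p in f: print("foot",p.round(4))
print("centre",np.mean(f,0).round(4), "x axis deg",np.degrees(np.arctan2(*(f[1]+f[2]-f[0]-f[3])[[1,0]])),"y axis-90",np.degrees(np.arctan2(*(f[0]+f[1]-f[2]-f[3])[[1,0]]))-90, [np.linalg.norm(f[i]-f[i-1]).round(4) for i in range(4)])
L,e=tri((W,c5(302,302)),(W1,(376.5,243.8)),(S,(213,237.3)),(T,(171.3,162)));print("lens",L,e)
# LED ring ellipse
leds=np.array([(292,236),(341,244),(366,288),(351,340),(307,368),(260,357),(236,317),(250,266)],float)
best=[]
from scipy.optimize import least_squares
def res(p):
    L=p[:3];th,az,r=p[3:]
    a=np.array([np.sin(th)*np.cos(az),np.sin(th)*np.sin(az),np.cos(th)])
    u=np.cross([0,0,1],a);u/=np.linalg.norm(u);v=np.cross(a,u)
    out=[]
    ph=np.linspace(0,2*np.pi,181);ring=np.array([proj(W,L+r*(np.cos(q)*u+np.sin(q)*v)) for q in ph])
    for l in leds:
        d=ring-np.array(c5(*l));out.append(np.hypot(*d.T).min())
    rear=np.array([proj(W,L-.09*a+.0195*(np.cos(q)*u+np.sin(q)*v)) for q in ph])
    return out,rear,a
for th in (24,27,30,33,36,39,42):
    for az in (185,190,195):
        o,rear,a=res([*L,np.radians(th),np.radians(az),.0135]);i=rear[:,0].argmax();print(th,az,"rear right",((rear[i]-[279.6,24.6])*5).round(0),"lens z", .088+.045*a[2])
print("z of lens",L[2],"tilt from z",np.degrees(np.arccos((L[2]-.088)/.045)))
E
python3 cam.py
```

```text
foot [0.4879 0.2374 0.012 ]
foot [0.5672 0.2507 0.012 ]
foot [0.5821 0.1559 0.012 ]
foot [0.5018 0.1447 0.012 ]
centre [0.5348 0.1972 0.012 ] x axis deg 8.70047728478618 y axis-90 8.696833070228124 [np.float64(0.0938), np.float64(0.0804), np.float64(0.096), np.float64(0.0811)]
lens [0.5168696  0.19449952 0.12743247] [np.float64(0.8), np.float64(0.9), np.float64(0.9), np.float64(1.2)]
24 185 rear right [426. 307.] lens z 0.12910954559391702
24 190 rear right [425. 294.] lens z 0.12910954559391702
24 195 rear right [423. 280.] lens z 0.12910954559391702
27 185 rear right [445. 304.] lens z 0.12809529358847654
27 190 rear right [444. 289.] lens z 0.12809529358847654
27 195 rear right [442. 274.] lens z 0.12809529358847654
30 185 rear right [464. 301.] lens z 0.12697114317029973
30 190 rear right [463. 285.] lens z 0.12697114317029973
30 195 rear right [461. 268.] lens z 0.12697114317029973
33 185 rear right [484. 298.] lens z 0.12574017555754408
33 190 rear right [483. 280.] lens z 0.12574017555754408
33 195 rear right [480. 262.] lens z 0.12574017555754408
36 185 rear right [503. 292.] lens z 0.12440576474687262
36 190 rear right [502. 275.] lens z 0.12440576474687262
36 195 rear right [499. 256.] lens z 0.12440576474687262
39 185 rear right [522. 289.] lens z 0.12297156826556369
39 190 rear right [521. 271.] lens z 0.12297156826556369
39 195 rear right [518. 250.] lens z 0.12297156826556369
42 185 rear right [541. 286.] lens z 0.12144151714648274
42 190 rear right [540. 266.] lens z 0.12144151714648274
42 195 rear right [537. 245.] lens z 0.12144151714648274
z of lens 0.12743246762205854 tilt from z 28.803522770933554
```

Run:
```python
from h import *
W=np.load("w2.npy",allow_pickle=True).item();im=cv2.imread("pics/w2full.png").astype(int)
m=(im[:,:,2]>90)&(im[:,:,1]<60)&(im[:,:,0]<70);m=m.astype(np.uint8)
n,l,st,c=cv2.connectedComponentsWithStats(m)
for i in range(1,n):
  if st[i,4]>15:print(st[i],c[i])
for n in("side","top"):
  I=vision.camera_info(n);im=cv2.imread(f"pics/{n}0.png").astype(int)
  m=((im[:,:,2]>90)&(im[:,:,1]<60)&(im[:,:,0]<70));a,b=proj(I,[.537,-.007,.198]),proj(I,[.537,-.007,.08])
  ys,xs=np.nonzero(m);k=(abs(xs-a[0])<15)&(ys>a[1]-15)&(ys<b[1]+15);print(n,a,b,xs[k].min(),xs[k].max(),ys[k].min(),ys[k].max(),xs[k].mean(),ys[k].mean(),proj(I,[.537,-.007,.139]))
y=np.array([.999,-.045,0]);y/=np.linalg.norm(y);z=np.array([0,0,-1.]);Rt=np.c_[np.cross(y,z),y,z]
rel(Rt,[.537,-.007,.26]);rel(Rt,[.537,-.007,.108])
```

```text
[494 128  18  35 349] [501.86246418 145.08309456]
side [237.53758756 157.77922165] [238.55286911 200.51015766] 236 240 159 199 239.54545454545453 175.2 [238.05746338 179.91958515]
top [263.04161761 158.02573557] [261.59854257 173.11374778] 260 265 156 173 262.1842105263158 163.64473684210526 [262.27052678 166.08914677]
turn [ 0.0005 -0.0002  0.0038] shift cm [-9.38 12.11 -0.63] minrows 2.5
turn [ 0.0005 -0.0002  0.0038] shift cm [-9.39 12.11 14.57] minrows 3.4
```

```bash
python3 -m handwheel '[0,0,0,-4.7,6,-0.4,-1, 0,0,0,-9.4,12.1,-0.6,-1, 0,0,0,-9.4,12.1,-0.6,-1, 0,0,0,-9.4,12.1,-0.6,-1]'
python3 - <<'E'
from h import *
W=vision.camera_info("wrist");im=vision.grab_frame("wrist");cv2.imwrite("pics/w3.png",im[:,:,::-1]);np.save("w3.npy",W,allow_pickle=True)
for p in ([.537,-.007,.198],[.537,-.007,.08],[.537,-.007,.139]):print(proj(W,p))
y=np.array([.999,-.045,0]);y/=np.linalg.norm(y);z=np.array([0,0,-1.]);Rt=np.c_[np.cross(y,z),y,z]
rel(Rt,[.537,-.007,.110])
E
```

```text
time: 3.8
tcp_pos: [0.5375, -0.0083, 0.2588]
orientation: [[0.043, 0.999, -0.001], [0.999, -0.043, 0.0], [0.0, -0.001, -1.0]]
force: [0.2, -0.3, -1.3]
gripper_width: 0.0938
[252.43326829 204.58931888]
[252.53365918 176.63633402]
[252.49268123 188.04441903]
turn [-0.0007 -0.0002  0.0027] shift cm [ 0.06  0.03 14.9 ] minrows 2.4
```

View pics/w3.png

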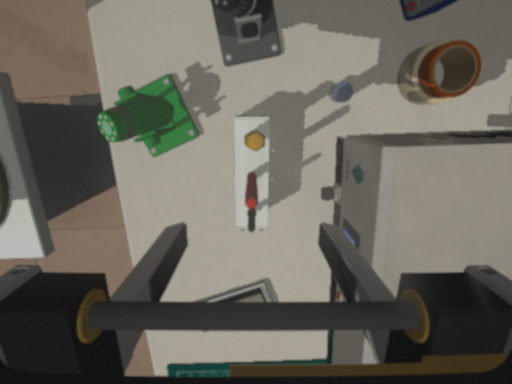

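Pen tail is at (251,203), against a predicted (252.4,204.6), so the position is confirmed. Descending and gripping.

```bash
python3 -m handwheel '[0,0,0,0,0,5,-1, 0,0,0,0,0,10,-1, 0,0,0,0,0,13,-1, 0,0,0,0,0,14.9,-1, 0,0,0,0,0,14.9,-1]'; python3 -m handwheel '[0,0,0,0,0,0,1, 0,0,0,0,0,0,1, 0,0,0,0,0,0,1, 0,0,0,0,0,0,1, 0,0,0,0,0,0,1]'
```

```text
time: 4.47
tcp_pos: [0.5358, -0.007, 0.1099]
orientation: [[0.041, 0.999, -0.002], [0.999, -0.041, 0.0], [0.0, -0.002, -1.0]]
force: [0.6, 0.0, -0.3]
gripper_width: 0.0942
time: 5.1
tcp_pos: [0.5369, -0.0085, 0.1104]
orientation: [[0.043, 0.999, 0.0], [0.999, -0.043, -0.0], [-0.0, 0.0, -1.0]]
force: [-0.1, 0.6, -0.5]
gripper_width: 0.0474
```

```bash
python3 -m handwheel '[0,0,0,0,0,0,1, 0,0,0,0,0,0,1, 0,0,0,0,0,0,1, 0,0,0,0,0,0,1, 0,0,0,0,0,0,1]'; python3 -m handwheel '[0,0,0,0,0,0,1, 0,0,0,0,0,-1.5,1, 0,0,0,0,0,-4,1, 0,0,0,0,0,-8,1, 0,0,0,0,0,-12,1]'
python3 - <<'E'
from h import *
s=readout.state();print(s["force"],s["torque"],s["tcp_pos"])
W=vision.camera_info("wrist");im=vision.grab_frame("wrist");cv2.imwrite("pics/w4.png",im[:,:,::-1]);np.save("w4.npy",W,allow_pickle=True)
T=vision.camera_info("top")
y=np.array([np.cos(np.radians(18.5)),np.sin(np.radians(18.5)),0]);z=np.array([0,0,-1.]);Rt=np.c_[np.cross(y,z),y,z]
rel(Rt,[.489,-.271,.23])
E
```

```text
time: 5.72
tcp_pos: [0.5369, -0.0084, 0.1104]
orientation: [[0.043, 0.999, 0.0], [0.999, -0.043, -0.0], [-0.0, 0.0, -1.0]]
force: [0.1, -0.1, -0.4]
gripper_width: 0.0132
time: 6.35
tcp_pos: [0.5367, -0.0084, 0.2327]
orientation: [[0.043, 0.999, 0.001], [0.999, -0.043, -0.0], [-0.0, 0.001, -1.0]]
force: [0.2, 0.6, -0.2]
gripper_width: 0.0126
[ 0.18911956  0.6107139  -0.23810769] [-0.05626978  0.1439521  -0.01230017] [ 0.53670861 -0.00839862  0.23267929]
turn [ 0.008   0.0018 -0.3659] shift cm [-26.44  -3.8    0.8 ] minrows 4.3
```

View pics/w4.png

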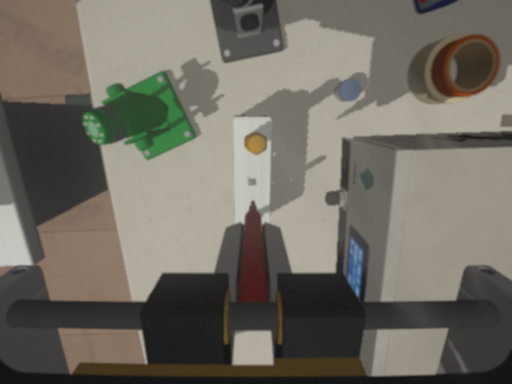

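The pen is held, with its tip at (252,203) in the wrist view. Next is a look at the dresser from beside it.

```bash
python3 - <<'E'
from h import *
W=np.load("w4.npy",allow_pickle=True).item();print(proj(W,[.5367,-.0084,.2327-.067]))
y=np.array([np.cos(np.radians(18.5)),np.sin(np.radians(18.5)),0]);z=np.array([0,0,-1.]);Rt=np.c_[np.cross(y,z),y,z]
rel(Rt,[.46,-.38,.25])
E
python3 -m handwheel '[0,0,-0.07,-6,-1,0,1, 0,0,-0.14,-12,-2,-0.3,1, 0,0,-0.21,-18,-4,-0.6,1, 0,0,-0.28,-24,-5,-1,1, 0,0,-0.33,-30,-7,-1.5,1]'; python3 -m handwheel '[0,0,-0.04,-5,-4,-0.3,1, 0,0,-0.04,-5,-4,-0.3,1, 0,0,-0.04,-5,-4,-0.3,1]'
python3 - <<'E'
from h import *
W=vision.camera_info("wrist");im=vision.grab_frame("wrist");np.save("w5.npy",W,allow_pickle=True);cv2.imwrite("pics/w5full.png",im[:,:,::-1])
s=readout.state();print(s["tcp_pos"],s["orientation"])
for t in("abrasive","dresser"):
  for d in vision.cut_out("wrist",t)[:2]:
    r=d["region"].astype(np.uint8);print(t,d["conf"],d["box"],r.sum())
    c=max(cv2.findContours(r,0,1)[0],key=cv2.contourArea)[:,0]
    w=np.array([atz(W,p,.026 if t=="abrasive" else .012)[:2] for p in c],np.float32);print(cv2.minAreaRect(w*1000))
cv2.imwrite("pics/w5.png",cv2.resize(im[:,:,::-1],None,fx=1.5,fy=1.5,interpolation=2))
E
```

```text
[252.88633061 203.78645973]
turn [ 0.008   0.0018 -0.3659] shift cm [-37.45  -6.21  -1.21] minrows 6.1
time: 7.02
tcp_pos: [0.4536, -0.3061, 0.2463]
orientation: [[-0.285, 0.959, 0.001], [0.959, 0.285, -0.001], [-0.001, 0.001, -1.0]]
force: [-0.4, 0.1, -0.4]
gripper_width: 0.0129
time: 7.4
tcp_pos: [0.4302, -0.3632, 0.2487]
orientation: [[-0.321, 0.947, 0.0], [0.947, 0.321, -0.0], [-0.0, 0.0, -1.0]]
force: [-0.1, 0.2, -0.5]
gripper_width: 0.013
[ 0.43057259 -0.36268905  0.24866866] [[-3.21655578e-01  9.46856684e-01  3.30769554e-04]
 [ 9.46856722e-01  3.21655623e-01 -9.26352291e-05]
 [-1.94106173e-04  2.83394738e-04 -9.99999941e-01]]
abrasive 0.87 [265.0, 106.5, 357.2, 143.7] 2859
((485.664794921875, -270.676025390625), (128.69125366210938, 45.3318977355957), 17.332155227661133)
abrasive 0.22 [263.1, 99.3, 362.6, 141.1] 4285
((483.749267578125, -271.2547607421875), (143.26113891601562, 59.62993621826172), 18.951005935668945)
dresser 0.75 [258.4, 98.9, 361.5, 143.4] 4442
((485.58306884765625, -271.2815246582031), (152.32479858398438, 63.77666473388672), 19.637855529785156)
```

View pics/w5.png

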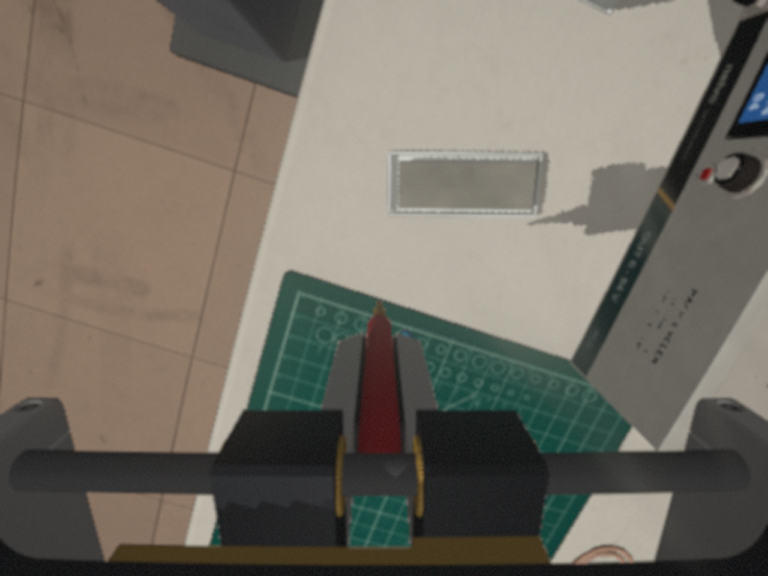

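```bash
python3 - <<'E'
from h import *
W=np.load("w4.npy",allow_pickle=True).item();W5=np.load("w5.npy",allow_pickle=True).item()
print("bottom",[atz(W,p,.0).round(3) for p in((345,140),(343,190))],[atz(W5,(x/1.5,y/1.5),.0).round(3) for x,y in((575,362),(665,190),(720,85))])
for z in(.1,.12,.14,.16,.18,.2,.22): print(z,[atz(W,p,z).round(3) for p in((397,147),(393,260))],[atz(W5,(x/1.5,y/1.5),z).round(3) for x,y in((658,447),(768,245))])
E
python3 - <<'E'
import cv2
a=cv2.imread("pics/top0.png")[40:260,240:512];b=cv2.imread("pics/side0.png")[80:230,60:300]
a=cv2.resize(a,(544,440),interpolation=2)
cv2.imwrite("pics/t2.png",a)
E
```

```text
bottom [array([0.676, 0.031, 0.   ]), array([ 0.676, -0.046,  0.   ])] [array([ 0.685, -0.412,  0.   ]), array([ 0.687, -0.207,  0.   ]), array([ 0.691, -0.1  ,  0.   ])]
0.1 [array([0.703, 0.031, 0.1  ]), array([ 0.713, -0.114,  0.1  ])] [array([ 0.736, -0.438,  0.1  ]), array([ 0.727, -0.236,  0.1  ])]
0.12 [array([0.692, 0.033, 0.12 ]), array([ 0.702, -0.102,  0.12 ])] [array([ 0.716, -0.429,  0.12 ]), array([ 0.707, -0.239,  0.12 ])]
0.14 [array([0.682, 0.036, 0.14 ]), array([ 0.691, -0.09 ,  0.14 ])] [array([ 0.696, -0.419,  0.14 ]), array([ 0.687, -0.242,  0.14 ])]
0.16 [array([0.671, 0.039, 0.16 ]), array([ 0.679, -0.078,  0.16 ])] [array([ 0.675, -0.41 ,  0.16 ]), array([ 0.667, -0.245,  0.16 ])]
0.18 [array([0.661, 0.041, 0.18 ]), array([ 0.668, -0.066,  0.18 ])] [array([ 0.655, -0.401,  0.18 ]), array([ 0.648, -0.248,  0.18 ])]
0.2 [array([0.65 , 0.044, 0.2  ]), array([ 0.657, -0.054,  0.2  ])] [array([ 0.634, -0.392,  0.2  ]), array([ 0.628, -0.251,  0.2  ])]
0.22 [array([0.64 , 0.047, 0.22 ]), array([ 0.646, -0.042,  0.22 ])] [array([ 0.614, -0.382,  0.22 ]), array([ 0.608, -0.254,  0.22 ])]
```

View pics/t2.png

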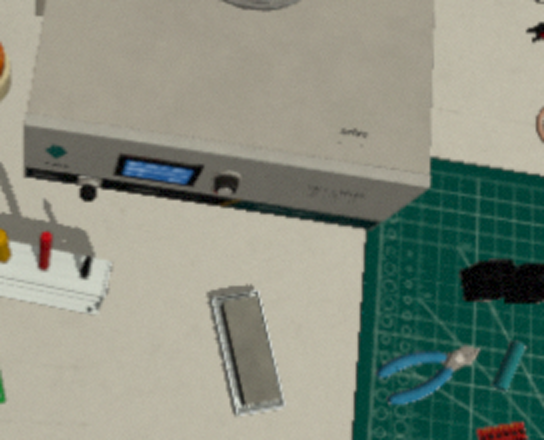

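Box: front at x≈0.68, top at about 0.15, so it clears the gripper body. Moving over the far end of the abrasive.

```bash
cat > go.py <<'E'
import sys
from h import *
a=np.radians(18.5);y=np.array([np.cos(a),np.sin(a),0]);z=np.array([0,0,-1.]);Rt=np.c_[np.cross(y,z),y,z]
rel(Rt,[float(v) for v in sys.argv[1:4]])
E
python3 go.py .5458 -.2510 .15;python3 go.py .5458 -.2510 .105
```

```text
turn [0.0002 0.0002 0.0056] shift cm [ 6.84 14.48  9.86] minrows 3.0
turn [0.0002 0.0002 0.0056] shift cm [ 6.84 14.47 14.36] minrows 3.4
```

```bash
python3 -m handwheel '[0,0,0.005,2,4,3,1, 0,0,0.005,4.5,9,6,1, 0,0,0.005,6.8,14.5,9.8,1, 0,0,0.005,6.8,14.5,9.8,1]'; python3 -m handwheel '[0,0,0,0,0,2,1, 0,0,0,0,0,4,1, 0,0,0,0,0,4.5,1, 0,0,0,0,0,4.5,1, 0,0,0,0,0,4.5,1]'
python3 go.py .5458 -.2510 .094
python3 - <<'E'
from h import *
S=vision.camera_info("side");im=vision.grab_frame("side");T=vision.camera_info("top");it=vision.grab_frame("top")
s=readout.state();p=np.array(s["tcp_pos"]);print(p,np.array(s["force"]).round(2))
u=[int(v) for v in proj(S,p-[0,0,.04])];v=[int(v) for v in proj(T,p-[0,0,.067])];print(u,v)
a=im[u[1]-40:u[1]+40,u[0]-50:u[0]+50];b=it[v[1]-40:v[1]+40,v[0]-50:v[0]+50]
cv2.imwrite("pics/d1.png",cv2.resize(np.hstack([a,b])[:,:,::-1],None,fx=4,fy=4,interpolation=2))
E
```

```text
time: 8.05
tcp_pos: [0.5468, -0.2487, 0.1479]
orientation: [[-0.321, 0.947, -0.003], [0.947, 0.321, 0.002], [0.003, -0.002, -1.0]]
force: [-0.4, -0.5, -0.3]
gripper_width: 0.0133
time: 8.68
tcp_pos: [0.546, -0.2528, 0.1064]
orientation: [[-0.316, 0.949, 0.001], [0.949, 0.316, -0.001], [-0.001, 0.001, -1.0]]
force: [0.3, 0.4, -1.1]
gripper_width: 0.0127
turn [ 0.001   0.0011 -0.0009] shift cm [0.18 0.04 1.24] minrows 0.2
[ 0.54589096 -0.25273608  0.10609898] [ 0.4   0.   -0.78]
[263, 160] [361, 189]
```

View pics/d1.png

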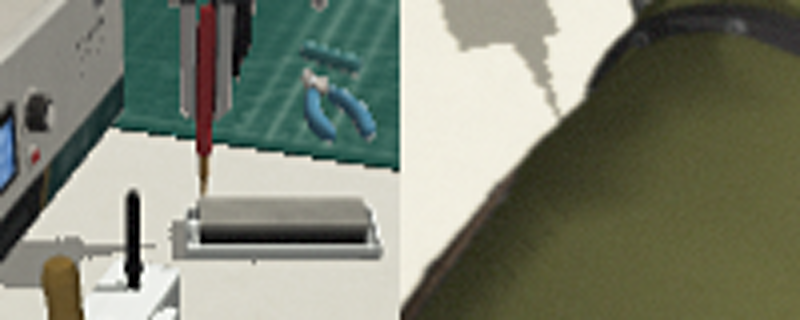

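```bash
python3 -m handwheel '[0,0,0,0.1,-0.05,0.5,1, 0,0,0,0.1,-0.1,1.0,1, 0,0,0,0.1,-0.1,1.2,1, 0,0,0,0.1,-0.1,1.2,1]'; for i in 1 2 3; do :; done; python3 -m handwheel '[0,0,0,0,0,0.1,1, 0,0,0,0,0,0.1,1]';python3 -m handwheel '[0,0,0,0,0,0.1,1, 0,0,0,0,0,0.1,1]'
```

```text
time: 9.28
tcp_pos: [0.5443, -0.2519, 0.0931]
orientation: [[-0.316, 0.949, -0.0], [0.949, 0.316, 0.0], [0.0, -0.0, -1.0]]
force: [-0.3, 0.1, 0.5]
gripper_width: 0.0126
time: 9.52
tcp_pos: [0.5444, -0.252, 0.0924]
orientation: [[-0.316, 0.949, 0.0], [0.949, 0.316, -0.0], [-0.0, 0.0, -1.0]]
force: [-0.3, -0.7, 1.7]
gripper_width: 0.0128
time: 9.78
tcp_pos: [0.5445, -0.252, 0.0914]
orientation: [[-0.316, 0.949, 0.0], [0.949, 0.316, -0.0], [-0.0, 0.0, -1.0]]
force: [-0.5, 0.5, 2.6]
gripper_width: 0.0129
```

```bash
python3 -m handwheel '[0,0,0,0,0,0.1,1, 0,0,0,0,0,0.1,1]'; python3 -m handwheel '[0,0,0,0,-0.25,0,1, 0,0,0,0,-0.5,0,1, 0,0,0,0,-0.75,0,1, 0,0,0,0,-1,0,1, 0,0,0,0,-1.25,0,1]'
```

```text
time: 10.02
tcp_pos: [0.5445, -0.252, 0.0904]
orientation: [[-0.316, 0.949, 0.0], [0.949, 0.316, -0.0], [-0.0, 0.0, -1.0]]
force: [-0.1, 0.3, 3.4]
gripper_width: 0.0129
time: 10.65
tcp_pos: [0.5324, -0.256, 0.0903]
orientation: [[-0.316, 0.949, 0.0], [0.949, 0.316, -0.0], [-0.0, 0.0, -1.0]]
force: [1.8, 0.6, 2.7]
gripper_width: 0.0132
```

```bash
python3 -m handwheel '[0,0,0,0,-0.25,0.01,1, 0,0,0,0,-0.5,0.02,1, 0,0,0,0,-0.75,0.03,1, 0,0,0,0,-1,0.03,1, 0,0,0,0,-1.25,0.03,1]'; python3 -m handwheel '[0,0,0,0,-0.25,0,1, 0,0,0,0,-0.5,0,1, 0,0,0,0,-0.75,0,1, 0,0,0,0,-1,0,1, 0,0,0,0,-1.25,0,1]'
```

```text
time: 11.28
tcp_pos: [0.5205, -0.2599, 0.09]
orientation: [[-0.316, 0.949, -0.0], [0.949, 0.316, 0.0], [0.0, -0.0, -1.0]]
force: [2.5, 0.4, 3.2]
gripper_width: 0.0129
time: 11.9
tcp_pos: [0.5086, -0.2639, 0.09]
orientation: [[-0.316, 0.949, -0.0], [0.949, 0.316, 0.0], [0.0, -0.0, -1.0]]
force: [2.1, 0.7, 3.7]
gripper_width: 0.0128
```

```bash
python3 -m handwheel '[0,0,0,0,-0.25,0,1, 0,0,0,0,-0.5,0,1, 0,0,0,0,-0.75,0,1, 0,0,0,0,-1,0,1, 0,0,0,0,-1.25,0,1]'; python3 -m handwheel '[0,0,0,0,-0.25,0,1, 0,0,0,0,-0.5,0,1, 0,0,0,0,-0.75,0,1, 0,0,0,0,-1,0,1, 0,0,0,0,-1.25,0,1]'; python3 -m handwheel '[0,0,0,0,-0.25,0,1, 0,0,0,0,-0.5,0,1, 0,0,0,0,-0.75,0,1, 0,0,0,0,-1,0,1, 0,0,0,0,-1.25,0,1]'
```

```text
time: 12.52
tcp_pos: [0.4968, -0.2678, 0.09]
orientation: [[-0.316, 0.949, -0.0], [0.949, 0.316, 0.0], [0.0, -0.0, -1.0]]
force: [1.6, 0.2, 3.6]
gripper_width: 0.0128
time: 13.15
tcp_pos: [0.4849, -0.2718, 0.09]
orientation: [[-0.316, 0.949, 0.0], [0.949, 0.316, 0.0], [0.0, 0.0, -1.0]]
force: [2.3, 0.6, 4.1]
gripper_width: 0.0127
time: 13.78
tcp_pos: [0.4731, -0.2757, 0.09]
orientation: [[-0.317, 0.949, 0.0], [0.949, 0.317, -0.0], [-0.0, -0.0, -1.0]]
force: [2.5, 0.6, 3.7]
gripper_width: 0.0127
```

```bash
python3 -m handwheel '[0,0,0,0,-0.25,0,1, 0,0,0,0,-0.5,0,1, 0,0,0,0,-0.75,0,1, 0,0,0,0,-1,0,1, 0,0,0,0,-1.25,0,1]'; python3 -m handwheel '[0,0,0,0,-0.25,0,1, 0,0,0,0,-0.5,0,1, 0,0,0,0,-0.75,0,1, 0,0,0,0,-1,0,1, 0,0,0,0,-1.25,0,1]'; python3 -m handwheel '[0,0,0,0,-0.25,0,1, 0,0,0,0,-0.5,0,1, 0,0,0,0,-0.75,0,1, 0,0,0,0,-1,0,1, 0,0,0,0,-1.25,0,1]'
python3 - <<'E'
from h import *
S=vision.camera_info("side");im=vision.grab_frame("side")
s=readout.state();p=np.array(s["tcp_pos"]);u=[int(v) for v in proj(S,p-[0,0,.04])]
a=im[u[1]-40:u[1]+40,u[0]-70:u[0]+50]
cv2.imwrite("pics/d2.png",cv2.resize(a[:,:,::-1],None,fx=6,fy=6,interpolation=2))
E
```

```text
time: 14.4
tcp_pos: [0.4612, -0.2797, 0.09]
orientation: [[-0.316, 0.949, 0.0], [0.949, 0.316, -0.0], [-0.0, 0.0, -1.0]]
force: [2.9, 0.8, 3.9]
gripper_width: 0.0126
time: 15.02
tcp_pos: [0.4493, -0.2836, 0.09]
orientation: [[-0.316, 0.949, -0.0], [0.949, 0.316, 0.0], [0.0, -0.0, -1.0]]
force: [2.0, 0.7, 3.5]
gripper_width: 0.0127
time: 15.65
tcp_pos: [0.4375, -0.2876, 0.09]
orientation: [[-0.317, 0.949, -0.0], [0.949, 0.317, -0.0], [-0.0, -0.0, -1.0]]
force: [3.1, 1.0, 3.2]
gripper_width: 0.0125
```

View pics/d2.png

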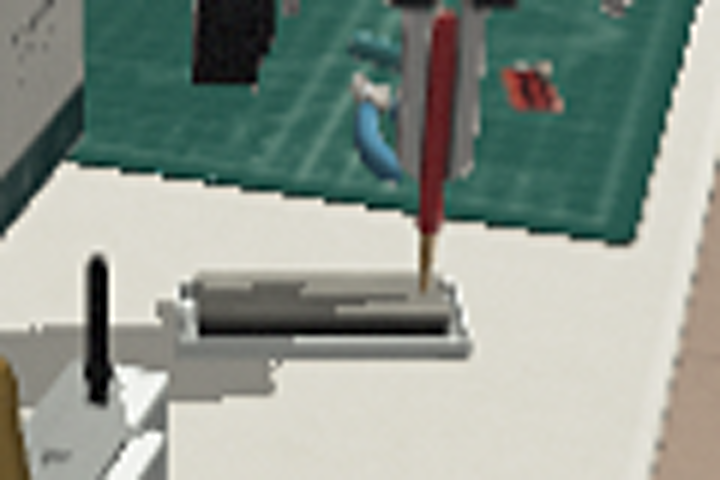

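Run:
```python
from h import *
S=vision.camera_info("side");s=readout.state();p=np.array(s["tcp_pos"])
u=[int(v) for v in proj(S,p-[0,0,.04])]
for d in(.05,.0,-.03,-.067):print(d,((proj(S,p+[0,0,d])-[u[0]-70,u[1]-40]+.4)*6).round(0))
u=proj(S,p-[0,0,.067]);print((proj(S,p-[.01,.0033,.067])-u)*6)
```

```text
0.05 [438.  84.]
0.0 [431. 175.]
-0.03 [426. 228.]
-0.067 [421. 291.]
[ 2.02305948e+01 -1.04557972e-02]
```

```bash
python3 -m handwheel '[0,0,0,0,-0.25,0,1, 0,0,0,0,-0.5,0,1, 0,0,0,0,-0.75,0,1, 0,0,0,0,-1.0,0,1]'; python3 -m handwheel '[0,0,0,0,0,-1,1, 0,0,0,0,0,-4,1, 0,0,0,0,0,-8,1, 0,0,0,0,0,-12,1, 0,0,0,0,0,-12,1]'
cat > foc.py <<'E'
import sys
from h import *
th,az=np.radians(27.5),np.radians(188.7)
a=np.array([np.sin(th)*np.cos(az),np.sin(th)*np.sin(az),np.cos(th)])
F=np.array([.5169,.1943,.1276])+.035*a
z=-a;y=np.array([1,float(sys.argv[2]),0]);y-=y@z*z;y/=np.linalg.norm(y);Rt=np.c_[np.cross(y,z),y,z]
back=float(sys.argv[1]);t=.067
print("F",F,"tcp",F+(t+back)*a);rel(Rt,F+(t+back)*a)
E
python3 foc.py .1 .15;python3 foc.py 0 .15; python3 -c "
from h import *
print(readout.state()['joints'])"
```

```text
time: 16.2
tcp_pos: [0.428, -0.2908, 0.09]
orientation: [[-0.316, 0.949, 0.0], [0.949, 0.316, -0.0], [-0.0, 0.0, -1.0]]
force: [2.9, 0.6, 2.9]
gripper_width: 0.0129
time: 16.82
tcp_pos: [0.4286, -0.2913, 0.2129]
orientation: [[-0.316, 0.949, 0.003], [0.949, 0.317, -0.003], [-0.004, 0.002, -1.0]]
force: [-0.3, -0.9, -1.5]
gripper_width: 0.0126
F [0.50092475 0.19185544 0.15864538] tcp [0.42469999 0.18019142 0.30677619]
turn [-0.4766 -0.0366  0.171 ] shift cm [44.81 14.57 -9.53] minrows 7.7
F [0.50092475 0.19185544 0.15864538] tcp [0.47034356 0.18717586 0.2180751 ]
turn [-0.4766 -0.0366  0.171 ] shift cm [44.06 19.1  -0.64] minrows 7.7
[-3.82344031e+01  1.26313109e+01  9.18615414e+01 -2.56085414e-02
  7.52672488e+01 -5.66796112e+01]
```

```bash
python3 -m handwheel '[0,0,0,4,1.2,-4,1, 0,0,0,9,3,-8,1, -0.1,-0.008,0.03,15,5,-10,1, -0.2,-0.015,0.06,21,7,-10,1, -0.3,-0.022,0.1,27,9,-10,1]'; python3 -m handwheel '[0,0,0,0,0,0,1]'; python3 foc.py .1 .15
```

```text
time: 17.45
tcp_pos: [0.4274, -0.0132, 0.3093]
orientation: [[-0.216, 0.932, 0.292], [0.976, 0.208, 0.059], [-0.006, 0.298, -0.954]]
force: [1.4, 0.5, 0.3]
gripper_width: 0.0128
time: 17.58
tcp_pos: [0.4268, -0.0119, 0.3094]
orientation: [[-0.222, 0.931, 0.291], [0.975, 0.214, 0.06], [-0.006, 0.297, -0.955]]
force: [0.4, -0.7, 0.3]
gripper_width: 0.0129
F [0.50092475 0.19185544 0.15864538] tcp [0.42469999 0.18019142 0.30677619]
turn [-0.1785 -0.0215  0.0728] shift cm [18.78  3.84  1.34] minrows 3.1
```

```bash
python3 -m handwheel '[-0.06,-0.007,0.025,6,1.3,0.4,1, -0.12,-0.014,0.05,12,2.6,0.8,1, -0.178,-0.021,0.073,17,3.6,1.2,1, -0.178,-0.021,0.073,18.8,3.8,1.3,1, -0.178,-0.021,0.073,18.8,3.8,1.3,1]';python3 -m handwheel '[0,0,0,0,0,0,1]'
python3 foc.py .1 .15
python3 - <<'E'
from h import *
s=readout.state();W=vision.camera_info("wrist");im=vision.grab_frame("wrist");np.save("w6.npy",W,allow_pickle=True);cv2.imwrite("pics/w6full.png",im[:,:,::-1])
R=np.array(s["orientation"]);p=np.array(s["tcp_pos"])
print("tip pred",proj(W,p+.067*R[:,2]),"lens",proj(W,[.5169,.1943,.1276]),"F",proj(W,[.5009,.1919,.1586]))
cv2.imwrite("pics/w6.png",cv2.resize(im[80:330,150:370,::-1],None,fx=2.7,fy=2.3,interpolation=2))
E
```

```text
time: 18.2
tcp_pos: [0.4261, 0.1776, 0.3065]
orientation: [[-0.146, 0.879, 0.454], [0.989, 0.13, 0.067], [0.0, 0.458, -0.889]]
force: [0.3, -0.9, -0.1]
gripper_width: 0.0125
time: 18.32
tcp_pos: [0.4265, 0.1763, 0.307]
orientation: [[-0.143, 0.879, 0.455], [0.99, 0.127, 0.066], [0.001, 0.46, -0.888]]
force: [1.0, 0.1, -0.1]
gripper_width: 0.0127
F [0.50092475 0.19185544 0.15864538] tcp [0.42469999 0.18019142 0.30677619]
turn [-0.0025  0.0031 -0.004 ] shift cm [ 0.41 -0.12 -0.04] minrows 0.1
tip pred [253.56650147 203.8100341 ] lens [252.69031664 170.74771518] F [252.61963008 176.13710991]
```

View pics/w6.png

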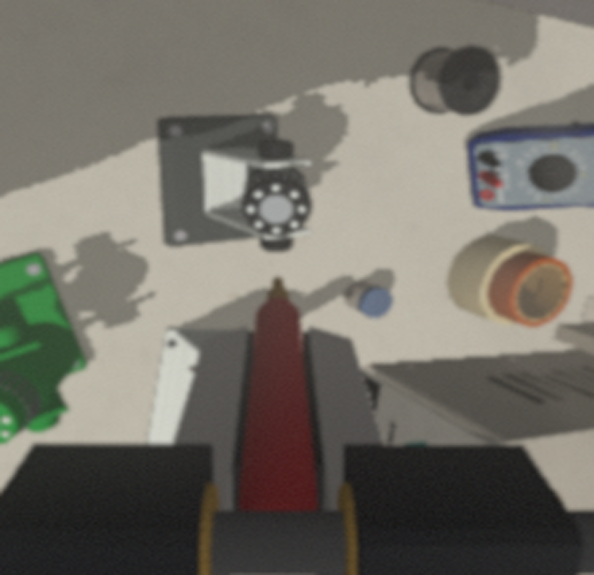

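```bash
python3 -m handwheel '[0,0,0,0.2,0,2,1, 0,0,0,0.2,0,4,1, 0,0,0,0.2,0,6,1, 0,0,0,0.2,0,7,1, 0,0,0,0.2,0,7,1]';python3 -m handwheel '[0,0,0,0,0,0,1,0,0,0,0,0,0,1,0,0,0,0,0,0,1]'
python3 foc.py 0 .15;python3 -m handwheel '[0,0,0,0,0,0,1]';python3 foc.py 0 .15
python3 - <<'E'
from h import *
s=readout.state();W=vision.camera_info("wrist");im=vision.grab_frame("wrist");np.save("w7.npy",W,allow_pickle=True);cv2.imwrite("pics/w7full.png",im[:,:,::-1])
R=np.array(s["orientation"]);p=np.array(s["tcp_pos"])
print("tip pred",proj(W,p+.067*R[:,2]),"lens",proj(W,[.5169,.1943,.1276]),"F",proj(W,[.5009,.1919,.1586]))
S=vision.camera_info("side");b=vision.grab_frame("side")
print("side tip",proj(S,p+.067*R[:,2]),"lens",proj(S,[.5169,.1943,.1276]))
a=cv2.resize(im[120:240,200:300],(400,480),interpolation=2);u=[int(v) for v in proj(S,[.5,.19,.16])];print(u)
b=cv2.resize(b[u[1]-60:u[1]+60,u[0]-50:u[0]+50],(400,480),interpolation=2)
cv2.imwrite("pics/w7.png",np.hstack([a,b])[:,:,::-1])
E
```

```text
time: 19.0
tcp_pos: [0.458, 0.1834, 0.2451]
orientation: [[-0.143, 0.879, 0.455], [0.99, 0.127, 0.067], [0.001, 0.46, -0.888]]
force: [0.0, 1.2, 0.7]
gripper_width: 0.0127
time: 19.38
tcp_pos: [0.4578, 0.1842, 0.2458]
orientation: [[-0.144, 0.878, 0.456], [0.99, 0.127, 0.068], [0.002, 0.461, -0.887]]
force: [0.0, 0.5, -0.7]
gripper_width: 0.0127
F [0.50092475 0.19185544 0.15864538] tcp [0.47034356 0.18717586 0.2180751 ]
turn [-0.0004  0.0017 -0.0035] shift cm [ 0.11 -0.14  3.05] minrows 0.5
time: 19.5
tcp_pos: [0.4578, 0.1841, 0.2456]
orientation: [[-0.144, 0.878, 0.456], [0.99, 0.127, 0.068], [0.002, 0.461, -0.887]]
force: [0.0, 1.3, -0.7]
gripper_width: 0.0124
F [0.50092475 0.19185544 0.15864538] tcp [0.47034356 0.18717586 0.2180751 ]
turn [-0.0008  0.0018 -0.0035] shift cm [ 0.11 -0.13  3.03] minrows 0.5
tip pred [253.57215373 203.79821296] lens [252.34148952 185.27919154] F [252.26877412 193.55740632]
side tip [226.19605291 214.06402916] lens [212.58893814 237.38928954]
[220, 224]
```

View pics/w7.png

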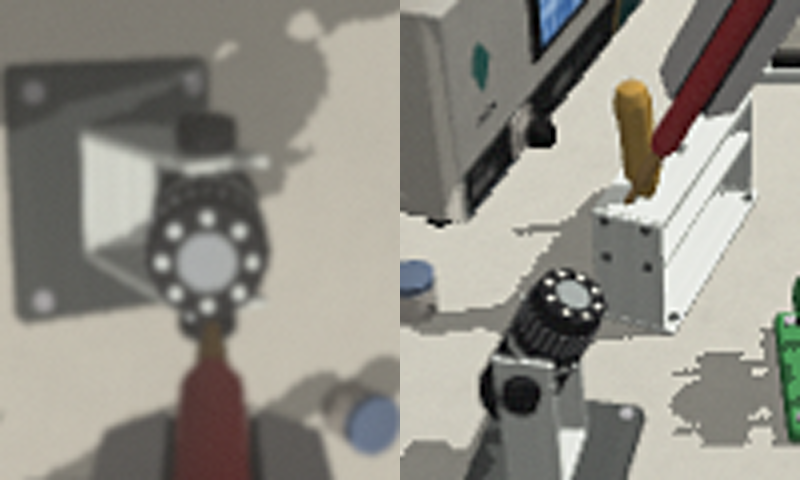

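Lens and tip both sit within 1 px of prediction. Making the final advance.

```bash
python3 -m handwheel '[0,0,-0.003,0.05,-0.05,1,1, 0,0,-0.003,0.1,-0.1,2,1, 0,0,-0.003,0.1,-0.1,2.7,1, 0,0,-0.003,0.1,-0.1,3,1, 0,0,-0.003,0.1,-0.1,3,1]';python3 -m handwheel '[0,0,0,0,0,0,1,0,0,0,0,0,0,1,0,0,0,0,0,0,1,0,0,0,0,0,0,1]'
python3 foc.py 0 .15
python3 - <<'E'
from h import *
s=readout.state();W=vision.camera_info("wrist");im=vision.grab_frame("wrist")
R=np.array(s["orientation"]);p=np.array(s["tcp_pos"])
print(np.abs(s["dq"]).max(),"tip",p+.067*R[:,2],proj(W,p+.067*R[:,2]),"lens",proj(W,[.5169,.1943,.1276]))
S=vision.camera_info("side");b=vision.grab_frame("side")
print("side tip",proj(S,p+.067*R[:,2]),"lens",proj(S,[.5169,.1943,.1276]))
a=cv2.resize(im[120:240,200:300],(400,480),interpolation=2)
b=cv2.resize(b[164:284,170:270],(400,480),interpolation=2)
cv2.imwrite("pics/w8.png",np.hstack([a,b])[:,:,::-1])
E
```

```text
time: 20.23
tcp_pos: [0.4705, 0.187, 0.2181]
orientation: [[-0.147, 0.878, 0.456], [0.989, 0.13, 0.068], [0.0, 0.461, -0.888]]
force: [-0.2, -0.3, 0.4]
gripper_width: 0.0131
time: 20.72
tcp_pos: [0.4705, 0.187, 0.2184]
orientation: [[-0.147, 0.878, 0.456], [0.989, 0.13, 0.068], [0.0, 0.461, -0.887]]
force: [0.7, -0.3, -0.3]
gripper_width: 0.013
F [0.50092475 0.19185544 0.15864538] tcp [0.47034356 0.18717586 0.2180751 ]
turn [-0.0009  0.0019 -0.0006] shift cm [ 0.02 -0.02  0.02] minrows 0.0
0.10023867636905445 tip [0.50101691 0.19156306 0.15893757] [253.58808772 203.78900908] lens [253.31936185 193.13149311]
side tip [219.93003698 225.35026236] lens [212.58893814 237.38928954]
```

View pics/w8.png

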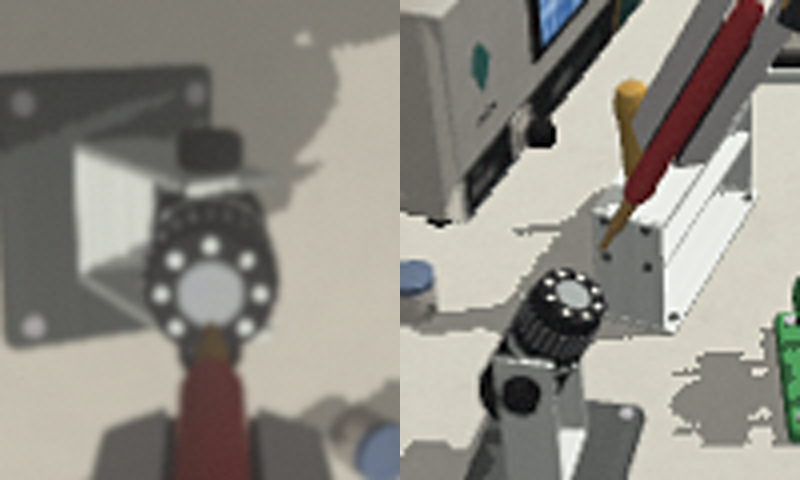

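```bash
python3 -c "
from plant import sign_off
print(sign_off())"
```

```text
the job is handed in; nothing more can be done
None
```

The job is handed in at about 21 s of robot time. The weld pen's tip is dressed and held still at the inspection camera's focus point; no verdict is reported on handing in.

- **Dressing:** I gripped the pen in the middle hole of the stand, lifted it out and drew it upright along the plate in one pull. It went from the far end to the near end at about 20 mm/s. The vertical force read 2.7 to 4.1 N, or about 3 to 4.5 N after correcting for the pen's weight and the sensor's zero offset. A side picture near the end showed the pen upright to within about 0.5°.
- **Ends of the plate:** I started about 3 to 5 mm inside the far edge. The end point was set about 10 mm on from the last picture, which put it within 1 to 3 mm of the near edge; I did not look again there.
- **Presenting:** The tip is held 35 mm in front of the black camera's lens, and the arm was still (joint speeds under 0.11 °/s). By the arm's own readout it is within about 0.5 mm of the focus point I computed.
- **Last checks:** The wrist picture showed tip and lens in line, within about 1 px once the tip's radius is allowed for. The side picture put the tip about 1 px (about 2 mm) from where I predicted, close to the calibration error. The line-of-sight tilt I used was 27.5°. My separate estimates ran from about 24° to 29°, so that angle could be off by a degree or two.
- **The rest of the scene:** No unexpected forces showed in the readings after each move, and nothing suggested the camera was touched. The screwdriver was still in the stand in the last picture. The test probe was last seen there in the picture near the end of the stroke; the final crop did not show it.

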